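# Lock the massage ball into its two-handled clamp

## Robot

A 6-joint arm with a two-finger parallel gripper is mounted at the origin on the work surface. World frame = base frame: x ahead of the robot, y to its left, z up, the work surface at z = 0. Lengths are in mm, angles in rad, forces in N, time in s.
With the tool pointing down it reaches from about 275 to 775 mm from the base axis. Payload 14.6 kg.
Tool frame: the origin (TCP) lies between the finger pads; the fingertips stand 8 mm ahead of it and the grasp point (between the pads) lies 11 mm behind it (nose_length is the distance from the TCP to the fingertips, in mm); z points along the fingers, y is the line along which they close (so a half turn about z gives the same grasp; the last joint's range is limited). The gripper opens to 85 mm and grips with 20 to 120 N. Pads are 22 mm wide; open, the fingers measure 114 mm over their backs; the gripper's body (76 mm by 85 mm) begins 54 mm behind the grasp point. The pads swing forward as they close: fully open they stand 13 mm farther back than shut.
Start: joints at [-1.454, 0.263, -0.048, 1.259, 0, 1.415], TCP at [140.938, -505.732, 239.278] pointing down, gripper open.
Joint ranges: [-2.65, 2.65], [-0.89, 1.7], [-1.18, 1.37], [-2.13, 2.11], [-1.35, 1.29], [-3.14, 3.14]. Speed limits (rad/s): [1.89, 1.89, 2.57, 2.79, 3.14, 3.14].

## Interface

Orientations are given as a 3x3 rotation matrix whose columns are the frame's x, y, z axes.
In Python, from workcell import * gives the robot as it stands.
- The arm moves only by the tool move_arm, never from a script. Its argument "steps" is a list of rows, each an object with "slide": the shift along the tool's x, y, z in m, a list of three; "rot": the turn, a rotation vector about the tool's x, y, z in rad, a list of three; "gripper": the opening, from 0 (shut) to 1 (fully open). A call has exactly 5 rows; each row shifts and turns the commanded pose from where the row before left it, along the tool's axes as they then stand; what a row does not reach is not made up. A row lasts 1/12 s, in which the tool goes at most 41.7 mm and 7.16 degrees, less where a joint would pass 70% of its speed; a pose out of reach is approached as far as the arm can. A call with a gripper value outside its range is refused whole. The fingers move at their own pace and stop on an object; "grip_force" is the grip in N (left out, the last holds). Time passes only in rows, so rows that do not move let the fingers close, or fill a call up. It gives the time, the measured TCP pose, the force, the opening and the grip force at its end, in the units of the state.
- read_state(): the state, without advancing time (a new reading comes with each control period).
- capture(name): name is "scene" or "top"; returns a dict with "frame" (480x640x3 uint8, red, green, blue), "depth" (480x640 float32, mm along the optical axis (not along the pixel's ray), 0 where there is no reading), "fx", "fy", "cx", "cy" (pixels), "rvec" (rotation vector, rad) and "tvec" (3), from world to camera coordinates, as OpenCV has them. Camera axes: x right, y down, z forward; pixel columns grow to the right and rows downward; lengths in mm; the calibration is good to about 2 mm. A picture is of the moment at which its call begins.
- close_job(): hands the job in; it is judged then, once.
The state is a dict: "time_s": time; "q": joint angles; "joint_vel": joint speeds; "effort": joint torques, N m; "ee_pos": TCP position; "ee_rot": TCP orientation; "contact_force": force on the tool from outside, world axes, zero at the start; "wrist_torque": the same for the moment, N m; "finger_gap": finger opening in mm; "grip_force": force on a finger pad.
Only numpy, scipy, OpenCV 4.12 (cv2) and the standard library are available. Lean on these libraries where they do the work, as an engineer would, in place of code of your own. Each camera call takes 0.05 s, during which the arm holds its last target. There are 200 camera calls.

## Task

Mount the red ball for a massage session: take it off the lazy susan, set it on the black rubber ring between the open blue cups of the clamp and let go. Squeeze the two blue handles together until they go past their stiff point and snap shut on the ball, having drawn the orange keeper back if its fork stands between them. Then slide the keeper forward along its dovetail way over the handle ends until it wedges tight and let go, leaving everything else where it stands.

Things in the scene. Friction and masses are not known exactly. Their poses are not given: they have to be found in the camera images.
- ball_center (a point): centre of the red rubber lacrosse ball, diameter 64 mm, 115 to 190 g, 68 mm above the table. It sits in one of the lazy susan's five ring seats, all alike, 100 mm from the susan's axis, about 118 mm from centre to centre; bottle, jar, tin and cup fill the others in any order
- susan: round bamboo lazy susan, 300 mm diameter, upper face 36 mm above the table, seat rings 6 mm higher (36 mm inner, 60 mm outer diameter). It stands firm, does not turn. Origin: centre of its underside
- clamp: plywood board 345 x 150 x 12 mm, fixed to the table; on it plier-like crossed arms on an upright pin, with two blue handles and two blue cups, and an orange keeper. Origin: on the pin's axis at table height. Board x points from the pin to the cups, -x to handles and keeper, z up; the board runs from x = -200 to +145 mm. The jaw arms are up to 39 mm high and 30 mm or more off the x axis past x = 33
- cradle (a point): where the ball's centre rests in the clamp: 90 mm from the pin along board +x, 44.5 mm above the table, over a black rubber ring (36 mm inner, 60 mm outer diameter, 6 mm high on the board) that centres the ball. Axes as the board's. Open, the cups (tops 60 mm above the table) stand about 15 mm clear of the ball on its board +y and -y sides; its -x and +x sides are free for fingers
- handle (a joint): angle in rad of the +y handle (the other mirrors it, they move together): 0 = open, as at the start, 0.20 = shut on the ball, 0.23 = shut with no ball. A spring holds it open; squeezing stiffens up to about 0.06 (about 10 N on each handle at the squeeze point), then eases, and past 0.13 the handles snap shut and stay shut by themselves
- squeeze (a point): point midway between the handles, 83 mm from the pin along board -x, 38 mm above the table: a good middle for fingers that close along board y. The handles are bars 12 mm thick and 30 mm high (16 to 46 mm above the table), reaching from 29 to 115 mm from the pin; over their outer faces here they measure about 64 mm open, 30 mm shut
- handle_grip (a point): point on the +y handle, middle of its thickness, 80 mm from the pin, 38 mm above the table; moves with the handle
- keeper (a joint): travel in m of the orange keeper on its way, towards the pin (board +x): 0 = fully back, starts at 0 to 0.030, 0.040 = stop. Sliding either way takes about 5 N; it tightens over the last 10 mm, to about 9 N, and stays. Its two prongs (35 mm between them, 4.5 mm thick) go outside the shut handles' ends. Over 0.016 they stand between the open handles and block closing: draw it back below 0.010
- keeper_tab (a point): point in the keeper's upright tab, 62 mm above the table; moves with the keeper. The tab measures 14 mm along the way and 26 mm across it (board y), from 36 to 76 mm above the table, on a block 36 x 50 mm; free on all sides, to be pinched across or pushed
- bottle: steel water bottle, 66 mm diameter, 190 mm tall, on the lazy susan. Origin: centre of its underside
- jar: empty glass jar with a steel screw cap, 68 mm diameter, 110 mm tall, on the lazy susan. Origin: centre of its underside
- tin: tin with a green label, 68 mm diameter, 100 mm tall, on the lazy susan. Origin: centre of its underside
- cup: blue ceramic cup, 72 mm diameter, 85 mm tall, on the lazy susan. Origin: centre of its underside
- whistle: white plastic whistle, 70 x 30 x 22 mm, lying beside the clamp's board on the robot's side. Origin: on its underside
- trainer: black V-shaped hand-grip trainer, 150 x 90 x 26 mm, lying beyond the board. Origin: on its underside
- tape: roll of blue tape, 90 mm diameter, 38 mm high, lying beyond the board. Origin: centre of its underside
Not all that is in view belongs to the job. Leave any turquoise look-alike of the part that bears ball_center alone.

How it is judged:
By the outcome, as a careful person would: the job done as asked, in the order asked, and still so for the second after the job is handed in, with the robot touching nothing.
It also fails if it takes over 67 s, if anything falls off the work surface, if the arm or the gripper's body presses on something with over 40 N, if the wrist force passes 120 N, or if a joint passes its speed limit or range.

## Working session

There is one attempt and no reset: what is moved stays moved. The work goes in short steps, Python scripts to look and compute and a tool call to move; the robot and the scene stay as the last step left them, time stands still between calls to the robot, and variables do not carry over. Pictures are saved under pics/ and viewed, at most 10 in all, crops included, and the job is handed in when it is done.

Besides the shell and the picture viewer there is one more tool, called after ">>>" by a JSON object that holds its "op" and its "data", one argument or row to a line. move_arm: Moves the arm, as the interface text tells. Its arguments: {"type":"object","properties":{"steps":{"type":"array"},"grip_force":{"type":"number"}},"required":["steps"]}

```bash
mkdir -p pics; ls
cat > h.py <<'E'
from workcell import *
import numpy as np, cv2
def cam(n):
    c=capture(n); c['R']=cv2.Rodrigues(np.array(c['rvec'],float))[0]; c['t']=np.array(c['tvec'],float).ravel(); return c
def cloud(c):
    v,u=np.mgrid[0:480,0:640]; d=c['depth']
    P=np.stack([(u-c['cx'])/c['fx']*d,(v-c['cy'])/c['fy']*d,d],-1)
    return (P-c['t'])@c['R']
E
python3 - <<'E'
from h import *
s=read_state(); print(s['time_s'],s['ee_pos'],np.round(s['ee_rot'],3),s['finger_gap'])
for n in('scene','top'):
    c=cam(n); cv2.imwrite(f'pics/{n}0.png',c['frame'][:,:,::-1]); print(n,c['fx'],-c['R'].T@c['t'],c['R'][2], (c['depth']>0).mean())
    np.savez(f'{n}0.npz',**{k:c[k] for k in('frame','depth','R','t','fx','fy','cx','cy')})
E
```

```text
pics
0.0 [ 140.90350613 -505.4664494   238.8177682 ] [[ 0.963  0.268 -0.   ]
 [ 0.268 -0.963  0.001]
 [ 0.    -0.001 -1.   ]] 85.26671572273735
scene 510.97949040141947 [1256.08065849 -582.34631403  698.06842108] [-0.62363754  0.52699527 -0.57736661] 0.9940397135416666
top 529.9644379665916 [ 437.60657577   -5.0672615  1310.53342962] [ 0.09158502  0.0019971  -0.99579526] 0.9959244791666667
```

View pics/scene0.png

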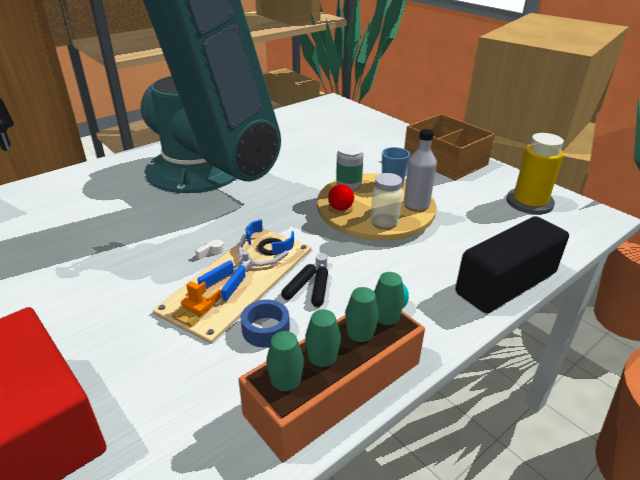

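View pics/top0.png

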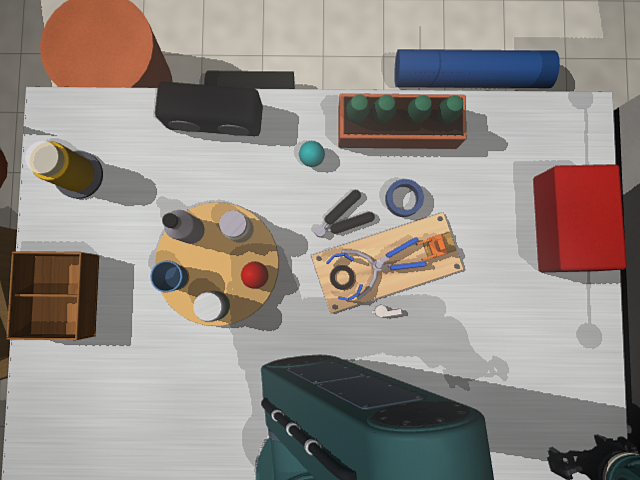

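The scene view shows the red ball at (341,197) on the susan, and the keeper at about (200,297). The top view shows the ball at (254,275), the ring at (343,277), the pin near (378,265) and the keeper at (436,248). The turquoise decoy is at (311,153).

Run:
```python
from h import *
from scipy.optimize import least_squares
C={n:dict(np.load(n+'0.npz')) for n in('scene','top')}
big=cv2.resize(C['top']['frame'][200:325,300:475],None,fx=4.5,fy=4.5,interpolation=cv2.INTER_CUBIC)
cv2.imwrite('pics/clampcrop.png',big[:,:,::-1])
for n,c in C.items():
    P=cloud(c); hsv=cv2.cvtColor(c['frame'],cv2.COLOR_RGB2HSV).astype(int); h,s,v=hsv[...,0],hsv[...,1],hsv[...,2]
    x,y,z=P[...,0],P[...,1],P[...,2]
    on=(x>250)&(x<750)&(y>-350)&(y<450)
    m=on&((h<6)|(h>174))&(s>170)&(z>45)&(z<110); Q=P[m]
    f=lambda p:np.linalg.norm(Q-p,axis=1)-32
    r=least_squares(f,Q.mean(0)-[0,0,15],loss='soft_l1'); print(n,'ball',m.sum(),r.x.round(1),np.abs(r.fun).mean())
    m=on&(h>8)&(h<17)&(s>180)&(z>20)&(z<90)&(y<0); Q=P[m]
    print(' orange',len(Q),Q.min(0).round(),Q.max(0).round())
    T=Q[Q[:,2]>68]; print(' tabtop',len(T),T.mean(0).round(1),cv2.minAreaRect(T[:,:2].astype(np.float32)))
    m=on&(h>100)&(h<125)&(s>150)&(z>36)&(z<66)&(y<120)&(y>-200)&(x>350)
    nn,lab,st,ce=cv2.connectedComponentsWithStats(m.astype(np.uint8))
    for i in range(1,nn):
        if st[i,4]>20:
            Q=P[lab==i]; print(' blue',st[i,4],ce[i].round(),Q.mean(0).round(1),np.percentile(Q[:,2],[50,95]).round(),[np.round(a,1) for a in cv2.minAreaRect(Q[:,:2].astype(np.float32))])
    m=on&(v<60)&(z>10)&(z<24)&(y>-150)&(y<100)&(x>350)
    nn,lab,st,ce=cv2.connectedComponentsWithStats(m.astype(np.uint8))
    for i in range(1,nn):
        if st[i,4]>30:
            Q=P[lab==i]; print(' dark',st[i,4],ce[i].round(),Q.mean(0).round(1),np.median(Q[:,2]).round(1),cv2.minEnclosingCircle(Q[:,:2].astype(np.float32)))
    m=on&(h>8)&(h<25)&(s>50)&(z>7)&(z<17)&(y>-250)&(y<110)&(x>350)
    nn,lab,st,ce=cv2.connectedComponentsWithStats(cv2.morphologyEx(m.astype(np.uint8),cv2.MORPH_CLOSE,np.ones((9,9))))
    i=1+st[1:,4].argmax(); Q=P[(lab==i)&m]; R=cv2.minAreaRect(Q[:,:2].astype(np.float32)); print(' board',np.median(Q[:,2]),R, cv2.boxPoints(R).round().tolist())
    m=on&(h>8)&(h<25)&(z>30)&(z<40)&(y>100)&(x>200); Q=P[m]; print(' susan',np.median(Q[:,2]),cv2.minEnclosingCircle(Q[:,:2].astype(np.float32)))
    m=on&(z>50)&(y>70)
    nn,lab,st,ce=cv2.connectedComponentsWithStats(m.astype(np.uint8))
    for i in range(1,nn):
        if st[i,4]>40: Q=P[lab==i]; print(' obj',st[i,4],ce[i].round(),Q.mean(0).round(),Q[:,2].max().round())
```

```text
scene ball 518 [472.8 145.4  67.3] 1.4695628680455461
 orange 721 [ 514. -315.   20.] [ 578. -242.   78.]
 tabtop 81 [ 552.7 -293.    73.4] ((550.7852172851562, -292.06463623046875), (24.15011978149414, 13.858123779296875), 19.848283767700195)
 blue 165 [253. 228.] [429.4 -79.   49.8] [51. 60.] [array([432.8, -84.9]), array([18.8, 66.1]), np.float64(30.9)]
 blue 211 [283. 244.] [521.9 -63.4  49.1] [50. 59.] [array([518.8, -56.4]), array([21.1, 63.9]), np.float64(6.0)]
 blue 52 [228. 264.] [ 500.5 -190.1   42.6] [43. 47.] [array([ 499.9, -189.8]), array([ 9.5, 21.3]), np.float64(9.4)]
 blue 81 [239. 271.] [ 535.  -184.6   43. ] [44. 47.] [array([ 533.5, -185.4]), array([11.8, 40.5]), np.float64(30.8)]
 dark 142 [266. 246.] [467.1 -71.3  16.3] 16.7 ((471.625732421875, -63.6044921875), 30.310049057006836)
 dark 317 [300. 283.] [617.9 -92.5  18.8] 19.7 ((610.4332885742188, -88.63053131103516), 55.568416595458984)
 dark 232 [319. 290.] [661.1 -76.   20. ] 21.1 ((648.1480712890625, -64.6629867553711), 54.80187225341797)
 board 11.307900439508934 ((498.8420104980469, -140.36875915527344), (
[... 1219 characters left out ...]
078125, -64.1915283203125), 27.608280181884766)
 dark 35 [335. 282.] [456.2 -45.8  18. ] 18.4 ((463.65802001953125, -55.34063720703125), 26.255615234375)
 board 12.272852549234527 ((495.7806396484375, -140.78028869628906), (149.55172729492188, 276.8544921875), 18.645177841186523) [[381.0, -34.0], [469.0, -296.0], [611.0, -248.0], [522.0, 14.0]]
 susan 35.814556626294184 ((498.88800048828125, 241.36447143554688), 149.98587036132812)
 obj 1038 [183. 226.] [572. 291. 163.] 238.0
 obj 852 [236. 226.] [577. 179. 137.] 159.0
 obj 675 [166. 276.] [465. 342.  99.] 135.0
 obj 584 [254. 274.] [470. 143.  89.] 106.0
 obj 894 [211. 306.] [400. 231. 132.] 149.0
 obj 425 [271. 373.] [272.  88. 235.] 327.0
```

View pics/clampcrop.png

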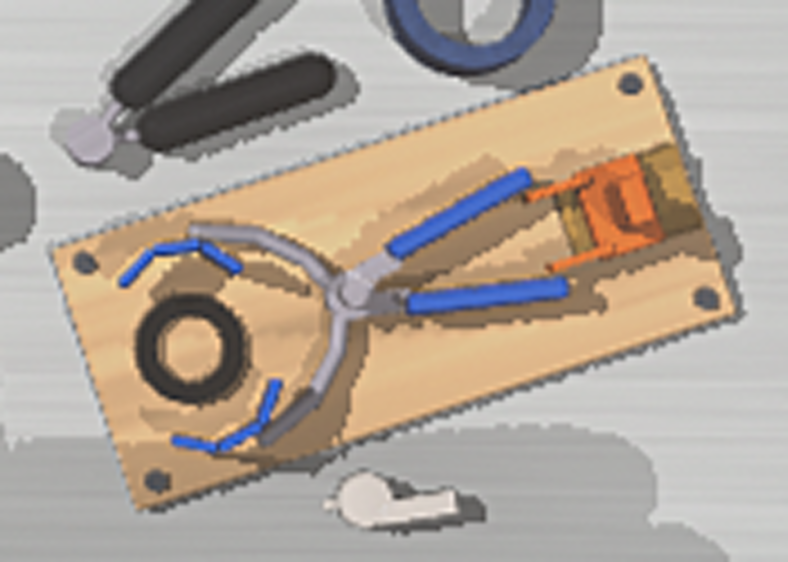

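The crop shows the ring centred at crop (192,348), which is full-image (342.7,277.3). The board corners are at crop (50,247), (645,57), (740,318) and (140,508). The keeper prongs are at the handle ends, so I'll fit the board frame next.

Run:
```python
from h import *
C={n:dict(np.load(n+'0.npz')) for n in('scene','top')}
def ray(c,uv,z):
    d=np.array([(uv[0]-c['cx'])/c['fx'],(uv[1]-c['cy'])/c['fy'],1])@c['R']; o=-c['R'].T@c['t']
    return o+d*(z-o[2])/d[2]
top=C['top']
cc=lambda a:(a[0]/4.5+300-.4,a[1]/4.5+200-.4)
W=np.array([ray(top,cc(a),12)[:2] for a in[(50,247),(645,57),(740,318),(140,508)]])
M=np.array([[145,75],[-200,75],[-200,-75],[145,-75]],float)
mc,wc=M.mean(0),W.mean(0); U,S,Vt=np.linalg.svd((M-mc).T@(W-wc)); R=(U@Vt).T; t=wc-R@mc
print('corner',W.round(1).tolist(),'res',(W-(M@R.T+t)).round(1).tolist()); print('pin',t.round(1),'xdir',R[:,0],np.degrees(np.arctan2(R[1,0],R[0,0])))
print('ring from px',ray(top,cc((192,348)),18),'pred',R@[90,0]+t)
for n,c in C.items():
    P=cloud(c); hsv=cv2.cvtColor(c['frame'],cv2.COLOR_RGB2HSV).astype(int); h,s,v=hsv[...,0],hsv[...,1],hsv[...,2]
    B=np.concatenate([(P[...,:2]-t)@R,P[...,2:]],-1); x,y,z=B[...,0],B[...,1],B[...,2]
    inb=(abs(y)<90)&(x>-215)&(x<160)
    m=inb&(h>8)&(h<25)&(s>50)&(z>8)&(z<16); Q=B[m]; r=cv2.minAreaRect(Q[:,:2].astype(np.float32)); print(n,'board',np.median(Q[:,2]).round(1),r, np.percentile(Q,[.5,99.5],axis=0).round(1).tolist())
    m=inb&(v<75)&(z>14)&(z<24)&(x>40)&(x<140)&(abs(y)<40); Q=B[m]; print(' ring',m.sum(),cv2.minEnclosingCircle(Q[:,:2].astype(np.float32)),np.median(Q[:,2]))
    m=inb&(h>100)&(h<125)&(s>130)
    for nm,k in(('h+',m&(x<0)&(y>0)&(z>40)&(z<52)),('h-',m&(x<0)&(y<0)&(z>40)&(z<52)),('c+',m&(x>0)&(y>0)&(z>50)),('c-',m&(x>0)&(y<0)&(z>50))):
        Q=B[k]; print(' ',nm,len(Q),np.median(Q,axis=0).round(1),[np.round(a,1) for a in cv2.minAreaRect(Q[:,:2].astype(np.float32))])
    m=inb&(h>6)&(h<18)&(s>180)&(x<-100)
    Q=B[m&(z>70)]; print(' tab',len(Q),Q.min(0).round(1),Q.max(0).round(1))
    Q=B[m&(z>24)]; print(' orange',len(Q),np.percentile(Q,[1,99],axis=0).round(1).tolist())
```

```text
corner [[522.9, 14.3], [630.9, -311.3], [488.2, -361.4], [382.2, -36.0]] res [[0.1, 0.5], [-0.8, 2.3], [-1.2, -0.4], [1.8, -2.4]]
pin [ 497.4 -147.5] xdir [-0.31560219  0.94889159] 108.39717145643112
ring from px [468.62800266 -63.23108028  18.        ] pred [468.99001359 -62.10614335]
scene board 11.4 ((-28.554901123046875, 3.8904266357421875), (152.67674255371094, 348.0180969238281), 89.9640884399414) [[-200.8, -69.8, 8.2], [140.6, 78.3, 15.4]]
 ring 131 ((86.12508392333984, 0.8616620898246765), 29.0279598236084) 17.080451641440828
  h+ 165 [-71.4  28.4  44.4] [array([-70.2,  27.3]), array([11.8, 87.2]), np.float64(77.7)]
  h- 168 [-75.8 -18.2  44.2] [array([-71.3, -17.6]), array([83.4, 11.7]), np.float64(11.8)]
  c+ 103 [69.9 51.8 56.3] [array([80.1, 49. ]), array([63.1, 20.8]), np.float64(12.4)]
  c- 89 [ 86.9 -44.3  56.4] [array([ 80. , -41.8]), array([17.9, 66. ]), np.float64(78.9)]
 tab 81 [-161.1   -7.    70. ] [-147.2   17.    77.7]
 orange 693 [[-172.0, -17.5, 24.5], [-108.5, 29.1, 76.2]]
top board 12.3 ((-27.053314208984375, 0.6319046020507812), (149.28118896484375, 344.58978271484375), 89.61865997314453) [[-197.4, -73.2, 8.1], [143.7, 74.7, 15.9]]
 ring 230 ((89.73565673828125, -1.110751748085022), 28.737056732177734) 18.43936435990676
  h+ 132 [-66.6  23.8  45.8] [array([-67.2,  23.5]), array([ 9.5, 82.4]), np.float64(78.2)]
  h- 141 [-67.2 -22.6  45.8] [array([-67.8, -22.8]), array([82.9, 10.1]), np.float64(11.8)]
  c+ 64 [79.9 48.2 58.9] [array([82.8, 44.6]), array([62.3, 19.1]), np.float64(11.1)]
  c- 78 [ 89.4 -45.8  60.1] [array([107.7, -37.5]), array([101.2,  31.6]), np.float64(11.7)]
 tab 40 [-157.9   -9.7   71.4] [-145.2   12.4   80.5]
 orange 146 [[-166.1, -21.5, 32.3], [-108.9, 23.5, 78.7]]
```

>>> {"op": "move_arm", "data": {
  "steps": [
    {"slide": [0,0,0],"rot": [0,0,-0.051],"gripper": 1},
    {"slide": [0.0324,-0.0053,0],"rot": [0,0,0],"gripper": 1},
    {"slide": [0.0324,-0.0053,0],"rot": [0,0,0],"gripper": 1},
    {"slide": [0.0324,-0.0053,0],"rot": [0,0,0],"gripper": 1},
    {"slide": [0.0324,-0.0053,0],"rot": [0,0,0],"gripper": 1}
  ],
  "grip_force": 40
}}

```text
time_s: 0.52
ee_pos: [258.1, -443.6, 239.1]
ee_rot: [[0.949, 0.317, -0.0], [0.317, -0.949, 0.0], [0.0, -0.0, -1.0]]
contact_force: [0.5, -0.7, 0.8]
finger_gap: 85.2
grip_force: 0.0
```

>>> {"op": "move_arm", "data": {
  "steps": [
    {"slide": [0.0324,-0.0053,0],"rot": [0,0,0],"gripper": 1},
    {"slide": [0.0324,-0.0053,0],"rot": [0,0,0],"gripper": 1},
    {"slide": [0.0324,-0.0053,0],"rot": [0,0,0],"gripper": 1},
    {"slide": [0.0324,-0.0053,0],"rot": [0,0,0],"gripper": 1},
    {"slide": [0.0324,-0.0053,0],"rot": [0,0,0],"gripper": 1}
  ]
}}

```text
time_s: 0.93
ee_pos: [403.6, -366.8, 239.1]
ee_rot: [[0.948, 0.317, -0.0], [0.317, -0.948, 0.0], [-0.0, -0.0, -1.0]]
contact_force: [0.5, -0.9, -0.5]
finger_gap: 85.2
grip_force: 0.0
```

>>> {"op": "move_arm", "data": {
  "steps": [
    {"slide": [0.0324,-0.0053,0.02],"rot": [0,0,0],"gripper": 1},
    {"slide": [0.0324,-0.0053,0.02],"rot": [0,0,0],"gripper": 1},
    {"slide": [0.0324,-0.0053,0.02],"rot": [0,0,0],"gripper": 1},
    {"slide": [0.0324,-0.0053,0.02],"rot": [0,0,0],"gripper": 1},
    {"slide": [0.0324,-0.0053,0.02],"rot": [0,0,0],"gripper": 1}
  ]
}}

```text
time_s: 1.35
ee_pos: [548.8, -290.3, 138.0]
ee_rot: [[0.948, 0.317, -0.0], [0.317, -0.948, 0.0], [-0.0, -0.0, -1.0]]
contact_force: [0.1, -0.9, -0.2]
finger_gap: 85.0
grip_force: 0.0
```

```bash
cat >> h.py <<'E'
PIN=np.array([499.3,-147.8]); A=np.radians(108.4)
BX=np.array([np.cos(A),np.sin(A)]); BY=np.array([-BX[1],BX[0]])
def bd(p): p=np.asarray(p,float); d=p[...,:2]-PIN; return np.stack([d@BX,d@BY,p[...,2]],-1)
def where():
    s=read_state(); r=np.array(s['ee_rot']); print('t',round(s['time_s'],2),'board TCP',bd(s['ee_pos']).round(1),'xyz',np.round(s['ee_pos'],1),'yaw x',np.degrees(np.arctan2(r[1,0],r[0,0])).round(2),'tilt',r[:2,2].round(3),'F',np.round(s['contact_force'],1),'gap',round(s['finger_gap'],1),'grip',round(s['grip_force'],1)); return s
E
python3 - <<'E'
from h import *
where()
for n in('scene','top'): cv2.imwrite(f'pics/{n}1.png',cam(n)['frame'][:,:,::-1])
a=cv2.imread('pics/scene1.png')[130:370,100:400]; b=cv2.imread('pics/top1.png')[150:390,280:580]
cv2.imwrite('pics/m1.png',np.vstack([cv2.resize(a,None,fx=1.25,fy=1.25),cv2.resize(b,None,fx=1.25,fy=1.25)]))
E
```

```text
t 1.35 board TCP [-150.8   -2.   138. ] xyz [ 548.8 -290.3  138. ] yaw x 18.5 tilt [-0.  0.] F [ 0.1 -0.9 -0.2] gap 85.0 grip 0.0
```

View pics/m1.png

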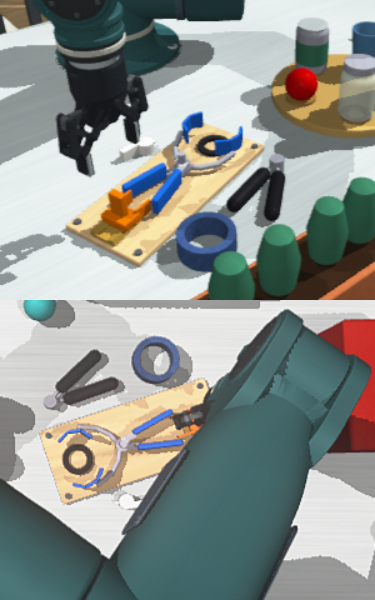

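The views show the gripper upright above the orange tab, at about (105,130) in the upper panel. The arm hides the keeper in the top view. Next I'll descend and pinch along the way.

>>> {"op": "move_arm", "data": {
  "steps": [
    {"slide": [-0.001,0,0.025],"rot": [0,0,0],"gripper": 1},
    {"slide": [-0.001,0,0.025],"rot": [0,0,0],"gripper": 1},
    {"slide": [0,0,0.015],"rot": [0,0,0],"gripper": 1},
    {"slide": [0,0,0.01],"rot": [0,0,0],"gripper": 1},
    {"slide": [0,0,0],"rot": [0,0,0],"gripper": 1}
  ]
}}

```text
time_s: 1.87
ee_pos: [544.6, -291.8, 62.6]
ee_rot: [[0.948, 0.317, -0.002], [0.317, -0.948, 0.002], [-0.002, -0.002, -1.0]]
contact_force: [-0.3, 0.0, -1.1]
finger_gap: 85.2
grip_force: 0.0
```

>>> {"op": "move_arm", "data": {
  "steps": [
    {"slide": [0,0,0],"rot": [0,0,0],"gripper": 0},
    {"slide": [0,0,0],"rot": [0,0,0],"gripper": 0},
    {"slide": [0,0,0],"rot": [0,0,0],"gripper": 0},
    {"slide": [0,0,0],"rot": [0,0,0],"gripper": 0},
    {"slide": [0,0,0],"rot": [0,0,0],"gripper": 0}
  ]
}}

```text
time_s: 2.28
ee_pos: [546.0, -292.3, 64.9]
ee_rot: [[0.948, 0.317, 0.001], [0.317, -0.948, -0.001], [0.001, 0.001, -1.0]]
contact_force: [0.4, 0.3, -0.7]
finger_gap: 25.5
grip_force: 0.0
```

>>> {"op": "move_arm", "data": {
  "steps": [
    {"slide": [0,0,0],"rot": [0,0,0],"gripper": 0},
    {"slide": [0,0,0],"rot": [0,0,0],"gripper": 0},
    {"slide": [0,0,0],"rot": [0,0,0],"gripper": 0},
    {"slide": [0,0,0],"rot": [0,0,0],"gripper": 0},
    {"slide": [0,0,0],"rot": [0,0,0],"gripper": 0}
  ]
}}

```text
time_s: 2.7
ee_pos: [545.8, -292.2, 64.8]
ee_rot: [[0.948, 0.317, 0.001], [0.317, -0.948, -0.0], [0.0, 0.001, -1.0]]
contact_force: [-1.4, 0.6, 5.3]
finger_gap: 13.3
grip_force: 43.6
```

>>> {"op": "move_arm", "data": {
  "steps": [
    {"slide": [0,0.003,0],"rot": [0,0,0],"gripper": 0},
    {"slide": [0,0.003,0],"rot": [0,0,0],"gripper": 0},
    {"slide": [0,0.003,0],"rot": [0,0,0],"gripper": 0},
    {"slide": [0,0.003,0],"rot": [0,0,0],"gripper": 0},
    {"slide": [0,0.003,0],"rot": [0,0,0],"gripper": 0}
  ]
}}

```text
time_s: 3.12
ee_pos: [550.4, -305.9, 64.7]
ee_rot: [[0.948, 0.318, 0.0], [0.318, -0.948, 0.001], [0.0, -0.001, -1.0]]
contact_force: [-1.8, 5.2, 7.3]
finger_gap: 13.0
grip_force: 43.9
```

```bash
python3 -c "
from h import *
where()"
```

```text
t 3.12 board TCP [-166.1    1.4   64.7] xyz [ 550.4 -305.9   64.7] yaw x 18.53 tilt [0.    0.001] F [-1.8  5.2  7.3] gap 13.0 grip 43.9
```

>>> {"op": "move_arm", "data": {
  "steps": [
    {"slide": [0,0.001,0],"rot": [0,0,0],"gripper": 0},
    {"slide": [0,0.001,0],"rot": [0,0,0],"gripper": 0},
    {"slide": [0,0.001,0],"rot": [0,0,0],"gripper": 0},
    {"slide": [0,0.001,0],"rot": [0,0,0],"gripper": 0},
    {"slide": [0,0.001,0],"rot": [0,0,0],"gripper": 0}
  ]
}}

```text
time_s: 3.53
ee_pos: [552.0, -310.5, 64.7]
ee_rot: [[0.948, 0.318, 0.0], [0.318, -0.948, 0.001], [0.0, -0.001, -1.0]]
contact_force: [-1.1, 4.7, 6.2]
finger_gap: 13.1
grip_force: 43.9
```

>>> {"op": "move_arm", "data": {
  "steps": [
    {"slide": [0,0.001,0],"rot": [0,0,0],"gripper": 0},
    {"slide": [0,0.001,0],"rot": [0,0,0],"gripper": 0},
    {"slide": [0,0.001,0],"rot": [0,0,0],"gripper": 0},
    {"slide": [0,0,0],"rot": [0,0,0],"gripper": 0},
    {"slide": [0,0,0],"rot": [0,0,0],"gripper": 0}
  ]
}}

```text
time_s: 3.95
ee_pos: [553.1, -313.5, 64.8]
ee_rot: [[0.948, 0.318, 0.0], [0.318, -0.948, 0.001], [0.001, -0.0, -1.0]]
contact_force: [-1.4, 3.3, 6.0]
finger_gap: 12.9
grip_force: 43.8
```

>>> {"op": "move_arm", "data": {
  "steps": [
    {"slide": [0,0,0],"rot": [0,0,0],"gripper": 1},
    {"slide": [0,0,0],"rot": [0,0,0],"gripper": 1},
    {"slide": [0,0,0],"rot": [0,0,0],"gripper": 1},
    {"slide": [0,0,-0.01],"rot": [0,0,0],"gripper": 1},
    {"slide": [0,0,-0.03],"rot": [0,0,0],"gripper": 1}
  ]
}}

```text
time_s: 4.37
ee_pos: [551.4, -312.8, 101.8]
ee_rot: [[0.948, 0.317, -0.005], [0.317, -0.948, 0.004], [-0.003, -0.005, -1.0]]
contact_force: [0.2, 0.4, 0.8]
finger_gap: 72.9
grip_force: 0.0
```

>>> {"op": "move_arm", "data": {
  "steps": [
    {"slide": [0,0,-0.035],"rot": [0,0,0],"gripper": 1},
    {"slide": [0,0,-0.035],"rot": [0,0,0],"gripper": 1},
    {"slide": [0.004,-0.031,0],"rot": [0,0,0],"gripper": 1},
    {"slide": [0.005,-0.035,0],"rot": [0,0,0],"gripper": 1},
    {"slide": [0.005,-0.035,0],"rot": [0,0,0],"gripper": 1}
  ]
}}

```text
time_s: 4.78
ee_pos: [534.1, -213.2, 175.4]
ee_rot: [[0.949, 0.316, 0.001], [0.316, -0.949, -0.001], [0.001, 0.001, -1.0]]
contact_force: [0.9, -0.4, 0.1]
finger_gap: 85.5
grip_force: 0.0
```

>>> {"op": "move_arm", "data": {
  "steps": [
    {"slide": [0.005,-0.036,0],"rot": [0,0,0],"gripper": 1},
    {"slide": [0.005,-0.036,0],"rot": [0,0,0],"gripper": 1},
    {"slide": [0.005,-0.036,0],"rot": [0,0,0],"gripper": 1},
    {"slide": [0.005,-0.036,0],"rot": [0,0,0],"gripper": 1},
    {"slide": [0.005,-0.036,0],"rot": [0,0,0],"gripper": 1}
  ]
}}

```text
time_s: 5.2
ee_pos: [500.3, -33.6, 175.1]
ee_rot: [[0.948, 0.317, 0.001], [0.317, -0.948, -0.0], [0.001, 0.0, -1.0]]
contact_force: [0.2, 0.4, 0.2]
finger_gap: 85.8
grip_force: 0.0
```

>>> {"op": "move_arm", "data": {
  "steps": [
    {"slide": [0.006,-0.036,0],"rot": [0,0,0],"gripper": 1},
    {"slide": [0.006,-0.036,0],"rot": [0,0,0],"gripper": 1},
    {"slide": [0.006,-0.036,0],"rot": [0,0,0],"gripper": 1},
    {"slide": [0.006,-0.036,0],"rot": [0,0,0],"gripper": 1},
    {"slide": [0.005,-0.036,0],"rot": [0,0,0],"gripper": 1}
  ]
}}

```text
time_s: 5.62
ee_pos: [470.9, 146.5, 175.2]
ee_rot: [[0.948, 0.317, 0.001], [0.317, -0.948, 0.0], [0.001, 0.0, -1.0]]
contact_force: [0.7, -0.4, -0.1]
finger_gap: 85.5
grip_force: 0.0
```

Run:
```python
from h import *
where(); print('ball bd',bd([471.9,145.8,67.6]))
for n in('scene','top'): cv2.imwrite(f'pics/{n}2.png',cam(n)['frame'][:,:,::-1])
a=cv2.imread('pics/scene2.png')[90:330,130:450]; b=cv2.imread('pics/top2.png')[180:360,140:500]
cv2.imwrite('pics/m2.png',np.vstack([cv2.resize(a,(400,300)),cv2.resize(b,(400,200))]))
```

```text
t 5.62 board TCP [288.2 -65.9 175.2] xyz [470.9 146.5 175.2] yaw x 18.48 tilt [0.001 0.   ] F [ 0.7 -0.4 -0.1] gap 85.5 grip 0.0
ball bd [287.23878063 -66.67535453  67.6       ]
```

View pics/m2.png

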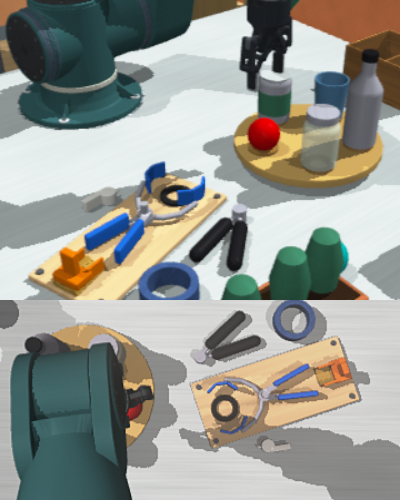

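The keeper, at (330,374) in the lower panel, is now clear of the handles. The gripper stands over the ball and the fingers clear the jar and tin. Next I'll descend and grasp.

>>> {"op": "move_arm", "data": {
  "steps": [
    {"slide": [0.001,0.001,0.03],"rot": [0,0,0],"gripper": 1},
    {"slide": [0,0,0.03],"rot": [0,0,0],"gripper": 1},
    {"slide": [0,0,0.03],"rot": [0,0,0],"gripper": 1},
    {"slide": [0,0,0.02],"rot": [0,0,0],"gripper": 1},
    {"slide": [0,0,0.013],"rot": [0,0,0],"gripper": 1}
  ]
}}

```text
time_s: 6.13
ee_pos: [471.8, 143.6, 49.8]
ee_rot: [[0.948, 0.317, -0.002], [0.317, -0.948, -0.0], [-0.002, -0.0, -1.0]]
contact_force: [-1.1, -0.3, 0.1]
finger_gap: 85.1
grip_force: 0.0
```

>>> {"op": "move_arm", "data": {
  "steps": [
    {"slide": [0,0,0],"rot": [0,0,0],"gripper": 1},
    {"slide": [0,0,0],"rot": [0,0,0],"gripper": 0},
    {"slide": [0,0,0],"rot": [0,0,0],"gripper": 0},
    {"slide": [0,0,0],"rot": [0,0,0],"gripper": 0},
    {"slide": [0,0,0],"rot": [0,0,0],"gripper": 0}
  ]
}}

```text
time_s: 6.55
ee_pos: [473.2, 144.4, 52.7]
ee_rot: [[0.948, 0.317, 0.002], [0.317, -0.948, 0.001], [0.002, 0.0, -1.0]]
contact_force: [-2.1, 1.0, 7.0]
finger_gap: 62.5
grip_force: 42.7
```

```bash
python3 -c "
from h import *
where()"
```

```text
t 6.55 board TCP [285.5 -67.5  52.7] xyz [473.2 144.4  52.7] yaw x 18.5 tilt [0.002 0.001] F [-2.1  1.   7. ] gap 62.5 grip 42.7
```

>>> {"op": "move_arm", "data": {
  "steps": [
    {"slide": [0,0,-0.005],"rot": [0,0,0],"gripper": 0},
    {"slide": [0,0,-0.015],"rot": [0,0,0],"gripper": 0},
    {"slide": [0,0,-0.025],"rot": [0,0,0],"gripper": 0},
    {"slide": [0,0,-0.025],"rot": [0,0,0],"gripper": 0},
    {"slide": [-0.0035,0.0115,-0.005],"rot": [0,0,0],"gripper": 0}
  ]
}}

```text
time_s: 6.97
ee_pos: [474.5, 133.1, 130.4]
ee_rot: [[0.948, 0.319, 0.005], [0.319, -0.948, 0.001], [0.005, 0.001, -1.0]]
contact_force: [1.3, -0.4, -1.5]
finger_gap: 62.2
grip_force: 44.3
```

>>> {"op": "move_arm", "data": {
  "steps": [
    {"slide": [-0.008,0.023,0],"rot": [0,0,0],"gripper": 0},
    {"slide": [-0.008,0.023,0],"rot": [0,0,0],"gripper": 0},
    {"slide": [-0.008,0.023,0],"rot": [0,0,0],"gripper": 0},
    {"slide": [-0.008,0.023,0],"rot": [0,0,0],"gripper": 0},
    {"slide": [-0.008,0.023,0],"rot": [0,0,0],"gripper": 0}
  ]
}}

```text
time_s: 7.38
ee_pos: [471.1, 8.8, 126.6]
ee_rot: [[0.948, 0.317, 0.001], [0.317, -0.948, -0.0], [0.0, 0.001, -1.0]]
contact_force: [-0.0, -0.3, -2.4]
finger_gap: 62.2
grip_force: 44.3
```

>>> {"op": "move_arm", "data": {
  "steps": [
    {"slide": [-0.008,0.023,0],"rot": [0,0,0],"gripper": 0},
    {"slide": [-0.008,0.023,0],"rot": [0,0,0],"gripper": 0},
    {"slide": [-0.008,0.023,0],"rot": [0,0,0],"gripper": 0},
    {"slide": [0,0,0],"rot": [0,0,0],"gripper": 0},
    {"slide": [0,0,0],"rot": [0,0,0],"gripper": 0}
  ]
}}

```text
time_s: 7.8
ee_pos: [470.3, -64.0, 126.4]
ee_rot: [[0.949, 0.315, 0.0], [0.315, -0.949, -0.0], [0.0, 0.0, -1.0]]
contact_force: [0.2, 0.2, -2.1]
finger_gap: 62.2
grip_force: 44.3
```

Run:
```python
from h import *
from scipy.optimize import least_squares
where()
for n in('scene','top'):
    c=cam(n); P=cloud(c); B=bd(P); hsv=cv2.cvtColor(c['frame'],cv2.COLOR_RGB2HSV).astype(int); h,s,v=hsv[...,0],hsv[...,1],hsv[...,2]
    m=((h<6)|(h>174))&(s>170)&(abs(B[...,0]-90)<60)&(abs(B[...,1])<60)&(B[...,2]>60)&(B[...,2]<170); Q=B[m]
    if len(Q)>30:
        r=least_squares(lambda p:np.linalg.norm(Q-p,axis=1)-32,Q.mean(0),loss='soft_l1'); print(n,len(Q),'ball bd',r.x.round(1))
    m=(v<75)&(abs(B[...,0]-90)<35)&(abs(B[...,1])<35)&(B[...,2]>14)&(B[...,2]<24); Q=B[m]
    if len(Q)>30: print(n,'ring bd',len(Q),cv2.minEnclosingCircle(Q[:,:2].astype(np.float32)))
    cv2.imwrite(f'pics/{n}3.png',c['frame'][:,:,::-1])
```

```text
t 7.8 board TCP [ 88.7   1.  126.4] xyz [470.3 -64.  126.4] yaw x 18.36 tilt [ 0. -0.] F [ 0.2  0.2 -2.1] gap 62.2 grip 44.3
scene 431 ball bd [ 88.3   1.4 141.3]
scene ring bd 134 ((87.26325988769531, 0.9687788486480713), 30.339223861694336)
```

>>> {"op": "move_arm", "data": {
  "steps": [
    {"slide": [0,0,0.025],"rot": [0,0,0],"gripper": 0},
    {"slide": [0,0,0.025],"rot": [0,0,0],"gripper": 0},
    {"slide": [0,0,0.02],"rot": [0,0,0],"gripper": 0},
    {"slide": [0,0,0.015],"rot": [0,0,0],"gripper": 0},
    {"slide": [0,0,0.006],"rot": [0,0,0],"gripper": 0}
  ]
}}

```text
time_s: 8.32
ee_pos: [469.4, -61.5, 33.6]
ee_rot: [[0.948, 0.318, -0.002], [0.318, -0.948, 0.001], [-0.002, -0.001, -1.0]]
contact_force: [-0.2, -0.8, -0.9]
finger_gap: 62.4
grip_force: 44.3
```

>>> {"op": "move_arm", "data": {
  "steps": [
    {"slide": [0,0,0.001],"rot": [0,0,0],"gripper": 0},
    {"slide": [0,0,0.001],"rot": [0,0,0],"gripper": 0},
    {"slide": [0,0,0.001],"rot": [0,0,0],"gripper": 0},
    {"slide": [0,0,0.001],"rot": [0,0,0],"gripper": 0},
    {"slide": [0,0,0],"rot": [0,0,0],"gripper": 0}
  ]
}}

```text
time_s: 8.73
ee_pos: [470.8, -62.7, 31.8]
ee_rot: [[0.948, 0.317, 0.001], [0.317, -0.948, -0.0], [0.001, 0.001, -1.0]]
contact_force: [0.1, -1.0, -2.4]
finger_gap: 62.3
grip_force: 44.3
```

>>> {"op": "move_arm", "data": {
  "steps": [
    {"slide": [0,0,0.001],"rot": [0,0,0],"gripper": 0},
    {"slide": [0,0,0.001],"rot": [0,0,0],"gripper": 0},
    {"slide": [0,0,0],"rot": [0,0,0],"gripper": 0},
    {"slide": [0,0,0],"rot": [0,0,0],"gripper": 0},
    {"slide": [0,0,0],"rot": [0,0,0],"gripper": 0}
  ]
}}

```text
time_s: 9.15
ee_pos: [470.5, -62.6, 29.3]
ee_rot: [[0.948, 0.317, 0.0], [0.317, -0.948, 0.0], [0.0, -0.0, -1.0]]
contact_force: [-0.0, 0.1, -0.7]
finger_gap: 62.1
grip_force: 44.3
```

```bash
python3 -c "
from h import *
where()"
```

```text
t 9.15 board TCP [89.9  0.4 29.3] xyz [470.5 -62.6  29.3] yaw x 18.49 tilt [0. 0.] F [-0.   0.1 -0.7] gap 62.1 grip 44.3
```

>>> {"op": "move_arm", "data": {
  "steps": [
    {"slide": [0,0,0.001],"rot": [0,0,0],"gripper": 0},
    {"slide": [0,0,0],"rot": [0,0,0],"gripper": 0},
    {"slide": [0,0,0],"rot": [0,0,0],"gripper": 0},
    {"slide": [0,0,0],"rot": [0,0,0],"gripper": 0},
    {"slide": [0,0,0],"rot": [0,0,0],"gripper": 0}
  ]
}}

```text
time_s: 9.57
ee_pos: [470.8, -62.7, 28.6]
ee_rot: [[0.948, 0.317, 0.001], [0.317, -0.948, -0.0], [0.001, 0.0, -1.0]]
contact_force: [-0.7, 1.0, 6.0]
finger_gap: 62.1
grip_force: 45.0
```

>>> {"op": "move_arm", "data": {
  "steps": [
    {"slide": [0,0,0],"rot": [0,0,0],"gripper": 1},
    {"slide": [0,0,0],"rot": [0,0,0],"gripper": 1},
    {"slide": [0,0,0],"rot": [0,0,0],"gripper": 1},
    {"slide": [0,0,0],"rot": [0,0,0],"gripper": 1},
    {"slide": [0,0,0],"rot": [0,0,0],"gripper": 1}
  ]
}}

```text
time_s: 9.98
ee_pos: [470.5, -62.6, 28.2]
ee_rot: [[0.948, 0.317, -0.0], [0.317, -0.948, -0.0], [-0.0, -0.0, -1.0]]
contact_force: [0.9, 0.2, 0.2]
finger_gap: 85.1
grip_force: 0.0
```

>>> {"op": "move_arm", "data": {
  "steps": [
    {"slide": [0,0,-0.01],"rot": [0,0,0],"gripper": 1},
    {"slide": [0,0,-0.02],"rot": [0,0,0],"gripper": 1},
    {"slide": [0,0,-0.03],"rot": [0,0,0],"gripper": 1},
    {"slide": [0,0,-0.035],"rot": [0,0,0],"gripper": 1},
    {"slide": [0,0,-0.02],"rot": [0,0,0],"gripper": 1}
  ]
}}

```text
time_s: 10.4
ee_pos: [471.0, -62.8, 146.2]
ee_rot: [[0.948, 0.317, 0.002], [0.317, -0.948, -0.001], [0.002, 0.001, -1.0]]
contact_force: [-0.0, -0.3, -0.6]
finger_gap: 85.5
grip_force: 0.0
```

Run:
```python
from h import *
from scipy.optimize import least_squares
where()
for n in('scene',):
    c=cam(n); P=cloud(c); B=bd(P); hsv=cv2.cvtColor(c['frame'],cv2.COLOR_RGB2HSV).astype(int); h,s,v=hsv[...,0],hsv[...,1],hsv[...,2]
    m=((h<6)|(h>174))&(s>170)&(abs(B[...,0]-90)<60)&(abs(B[...,1])<60)&(B[...,2]>25)&(B[...,2]<170); Q=B[m]
    r=least_squares(lambda p:np.linalg.norm(Q-p,axis=1)-32,Q.mean(0),loss='soft_l1'); print(n,len(Q),'ball bd',r.x.round(1))
```

```text
t 10.4 board TCP [ 89.6   0.  146.2] xyz [471.  -62.8 146.2] yaw x 18.5 tilt [ 0.002 -0.001] F [-0.  -0.3 -0.6] gap 85.5 grip 0.0
scene 523 ball bd [90.7  0.6 43.4]
```

```bash
python3 -c "
from h import *
print(read_state()['q'])"
```

```text
[-3.04123826e-01  2.25990443e-01 -3.56063290e-01  9.82806770e-01
 -2.28626801e-05  2.51455694e+00]
```

>>> {"op": "move_arm", "data": {
  "steps": [
    {"slide": [0,0,0],"rot": [0,0,-0.1208],"gripper": 1},
    {"slide": [0,0,0],"rot": [0,0,-0.1208],"gripper": 1},
    {"slide": [0,0,0],"rot": [0,0,-0.1208],"gripper": 1},
    {"slide": [0,0,0],"rot": [0,0,-0.1208],"gripper": 1},
    {"slide": [0,0,0],"rot": [0,0,-0.1208],"gripper": 1}
  ]
}}

```text
time_s: 10.87
ee_pos: [470.4, -62.6, 143.1]
ee_rot: [[0.596, 0.803, -0.0], [0.803, -0.596, 0.0], [-0.0, -0.0, -1.0]]
contact_force: [-0.5, 0.0, -0.2]
finger_gap: 85.2
grip_force: 0.0
```

>>> {"op": "move_arm", "data": {
  "steps": [
    {"slide": [0,0,0],"rot": [0,0,-0.1208],"gripper": 1},
    {"slide": [0,0,0],"rot": [0,0,-0.1208],"gripper": 1},
    {"slide": [0,0,0],"rot": [0,0,-0.1208],"gripper": 1},
    {"slide": [0,0,0],"rot": [0,0,-0.1208],"gripper": 1},
    {"slide": [0,0,0],"rot": [0,0,-0.1208],"gripper": 1}
  ]
}}

```text
time_s: 11.28
ee_pos: [470.4, -62.6, 143.1]
ee_rot: [[0.034, 0.999, -0.0], [0.999, -0.034, 0.0], [0.0, -0.0, -1.0]]
contact_force: [-0.6, 0.5, 0.5]
finger_gap: 85.6
grip_force: 0.0
```

>>> {"op": "move_arm", "data": {
  "steps": [
    {"slide": [0,0,0],"rot": [0,0,-0.1208],"gripper": 1},
    {"slide": [0,0,0],"rot": [0,0,-0.1208],"gripper": 1},
    {"slide": [0,0,0],"rot": [0,0,-0.1208],"gripper": 1},
    {"slide": [-0.034,0,0],"rot": [0,0,0],"gripper": 1},
    {"slide": [-0.034,0,0],"rot": [0,0,0],"gripper": 1}
  ]
}}

```text
time_s: 11.7
ee_pos: [492.0, -127.0, 143.4]
ee_rot: [[-0.32, 0.947, 0.0], [0.947, 0.32, 0.0], [0.0, 0.0, -1.0]]
contact_force: [1.3, -0.8, 0.2]
finger_gap: 85.5
grip_force: 0.0
```

>>> {"op": "move_arm", "data": {
  "steps": [
    {"slide": [-0.026,0,0],"rot": [0,0,0],"gripper": 1},
    {"slide": [-0.026,0,0],"rot": [0,0,0],"gripper": 1},
    {"slide": [-0.026,0,0],"rot": [0,0,0],"gripper": 1},
    {"slide": [-0.026,0,0],"rot": [0,0,0],"gripper": 1},
    {"slide": [0,0,0],"rot": [0,0,0],"gripper": 1}
  ]
}}

```text
time_s: 12.12
ee_pos: [526.2, -229.6, 142.7]
ee_rot: [[-0.315, 0.949, 0.001], [0.949, 0.315, -0.001], [-0.001, 0.0, -1.0]]
contact_force: [-0.9, -0.0, 0.2]
finger_gap: 85.5
grip_force: 0.0
```

Run:
```python
from h import *
s=where(); print(s['q'])
c=cam('scene'); P=cloud(c); B=bd(P); hsv=cv2.cvtColor(c['frame'],cv2.COLOR_RGB2HSV).astype(int); h,sa=hsv[...,0],hsv[...,1]
x,y,z=B[...,0],B[...,1],B[...,2]
m=(h>100)&(h<125)&(sa>130)&(x<0)&(x>-130)&(z>42)&(z<52)
for k in(m&(y>0)&(y<60),m&(y<0)&(y>-60)):
    Q=B[k]; print(len(Q),np.median(Q,axis=0).round(1),[np.round(a,1) for a in cv2.minAreaRect(Q[:,:2].astype(np.float32))])
cv2.imwrite('pics/s4.png',cv2.resize(c['frame'][130:370,100:420,::-1],(640,480)))
```

```text
t 12.12 board TCP [-86.1   0.3 142.7] xyz [ 526.2 -229.6  142.7] yaw x 108.33 tilt [ 0.001 -0.001] F [-0.9 -0.   0.2] gap 85.5 grip 0.0
[-5.53041163e-01  3.90098372e-01 -1.24674790e-01  1.05483515e+00
 -6.12138855e-04  6.97771025e-01]
124 [-71.1  20.4  44.5] [array([-69.4,  20.3]), array([11.3, 84.1]), np.float64(77.8)]
144 [-68.9 -26.3  44.6] [array([-70.6, -25.9]), array([85.6, 11.4]), np.float64(12.2)]
```

View pics/s4.png

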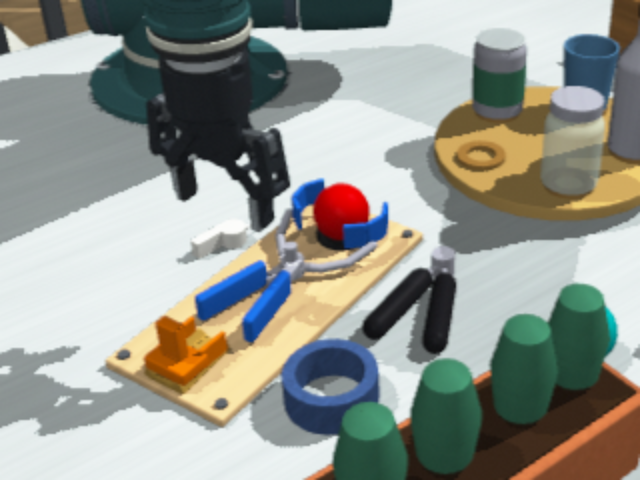

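Ball is seated on the ring at (342,213), the keeper is back at (185,350) and the gripper is above the handles with fingers along board y. Next I'll descend and squeeze.

>>> {"op": "move_arm", "data": {
  "steps": [
    {"slide": [0.0025,0,0.03],"rot": [0,0,0],"gripper": 1},
    {"slide": [0,0,0.03],"rot": [0,0,0],"gripper": 1},
    {"slide": [0,0,0.025],"rot": [0,0,0],"gripper": 1},
    {"slide": [0,0,0.015],"rot": [0,0,0],"gripper": 1},
    {"slide": [0,0,0.008],"rot": [0,0,0],"gripper": 1}
  ]
}}

```text
time_s: 12.58
ee_pos: [522.9, -221.9, 33.3]
ee_rot: [[-0.317, 0.948, -0.003], [0.948, 0.317, 0.002], [0.002, -0.002, -1.0]]
contact_force: [-0.6, 0.2, -0.4]
finger_gap: 85.6
grip_force: 0.0
```

>>> {"op": "move_arm", "data": {
  "steps": [
    {"slide": [0,0,0.005],"rot": [0,0,0],"gripper": 1},
    {"slide": [0,0,0.004],"rot": [0,0,0],"gripper": 1},
    {"slide": [0,0,0],"rot": [0,0,0],"gripper": 1},
    {"slide": [0,0,0],"rot": [0,0,0],"gripper": 1},
    {"slide": [0,0,0],"rot": [0,0,0],"gripper": 1}
  ]
}}

```text
time_s: 13.0
ee_pos: [524.6, -223.6, 27.1]
ee_rot: [[-0.317, 0.948, 0.001], [0.948, 0.317, -0.001], [-0.001, 0.001, -1.0]]
contact_force: [0.4, 0.5, -0.2]
finger_gap: 85.2
grip_force: 0.0
```

```bash
python3 -c "
from h import *
where()"
```

```text
t 13.0 board TCP [-79.9  -0.1  27.1] xyz [ 524.6 -223.6   27.1] yaw x 108.47 tilt [ 0.001 -0.001] F [ 0.4  0.5 -0.2] gap 85.2 grip 0.0
```

Move 3 mm back and 3 mm down, then squeeze with gripper target 0.3 (26 mm).

>>> {"op": "move_arm", "data": {
  "steps": [
    {"slide": [-0.003,0,0.003],"rot": [0,0,0],"gripper": 1},
    {"slide": [0,0,0],"rot": [0,0,0],"gripper": 0.7},
    {"slide": [0,0,0],"rot": [0,0,0],"gripper": 0.6},
    {"slide": [0,0,0],"rot": [0,0,0],"gripper": 0.5},
    {"slide": [0,0,0],"rot": [0,0,0],"gripper": 0.4}
  ]
}}

```text
time_s: 13.42
ee_pos: [525.7, -226.8, 23.9]
ee_rot: [[-0.317, 0.949, 0.001], [0.949, 0.317, -0.001], [-0.001, 0.001, -1.0]]
contact_force: [0.3, -0.1, 0.0]
finger_gap: 38.5
grip_force: 0.0
```

>>> {"op": "move_arm", "data": {
  "steps": [
    {"slide": [0,0,0],"rot": [0,0,0],"gripper": 0.3},
    {"slide": [0,0,0],"rot": [0,0,0],"gripper": 0.3},
    {"slide": [0,0,0],"rot": [0,0,0],"gripper": 0.3},
    {"slide": [0,0,0],"rot": [0,0,0],"gripper": 0.3},
    {"slide": [0,0,0],"rot": [0,0,0],"gripper": 0.3}
  ]
}}

```text
time_s: 13.83
ee_pos: [525.7, -226.4, 23.8]
ee_rot: [[-0.317, 0.948, 0.001], [0.948, 0.317, -0.0], [-0.001, 0.001, -1.0]]
contact_force: [1.3, 0.9, 6.4]
finger_gap: 26.3
grip_force: 37.7
```

```bash
python3 -c "
from h import *
where()"
```

```text
t 13.83 board TCP [-82.9  -0.3  23.8] xyz [ 525.7 -226.4   23.8] yaw x 108.48 tilt [ 0.001 -0.   ] F [1.3 0.9 6.4] gap 26.3 grip 37.7
```

>>> {"op": "move_arm", "data": {
  "steps": [
    {"slide": [0,0,0],"rot": [0,0,0],"gripper": 1},
    {"slide": [0,0,0],"rot": [0,0,0],"gripper": 1},
    {"slide": [0,0,0],"rot": [0,0,0],"gripper": 1},
    {"slide": [0,0,0],"rot": [0,0,0],"gripper": 1},
    {"slide": [0,0,0],"rot": [0,0,0],"gripper": 1}
  ]
}}

```text
time_s: 14.25
ee_pos: [525.0, -226.2, 23.2]
ee_rot: [[-0.317, 0.948, -0.0], [0.948, 0.317, 0.0], [0.0, -0.0, -1.0]]
contact_force: [-0.1, 1.1, 0.1]
finger_gap: 84.5
grip_force: 0.0
```

>>> {"op": "move_arm", "data": {
  "steps": [
    {"slide": [0,0,-0.015],"rot": [0,0,0],"gripper": 1},
    {"slide": [0,0,-0.025],"rot": [0,0,0],"gripper": 1},
    {"slide": [0,0,-0.03],"rot": [0,0,0],"gripper": 1},
    {"slide": [0,0,-0.03],"rot": [0,0,0],"gripper": 1},
    {"slide": [0,0,-0.015],"rot": [0,0,0],"gripper": 1}
  ]
}}

```text
time_s: 14.67
ee_pos: [525.9, -226.6, 141.6]
ee_rot: [[-0.317, 0.948, 0.003], [0.948, 0.317, -0.002], [-0.002, 0.002, -1.0]]
contact_force: [1.2, -0.3, 0.6]
finger_gap: 85.4
grip_force: 0.0
```

```bash
cat > look.py <<'E'
from h import *
from scipy.optimize import least_squares
import sys
s=where()
c=cam('scene'); P=cloud(c); B=bd(P); hsv=cv2.cvtColor(c['frame'],cv2.COLOR_RGB2HSV).astype(int); h,sa=hsv[...,0],hsv[...,1]
x,y,z=B[...,0],B[...,1],B[...,2]
m=(h>100)&(h<125)&(sa>130)&(x<-20)&(x>-130)&(z>42)&(z<52)&(abs(y)<60)
Q=B[m]; print('handles',len(Q),np.percentile(Q,[1,99],axis=0).round(1).tolist(),[np.round(a,1) for a in cv2.minAreaRect(Q[:,:2].astype(np.float32))])
m=(h>6)&(h<18)&(sa>180)&(x<-80)&(x>-215)&(abs(y)<40)
Q=B[m&(z>68)&(z<80)]; print('tab',len(Q),Q.min(0).round(1),Q.max(0).round(1))
Q=B[m&(z>20)&(z<80)]; print('keeper',len(Q),np.percentile(Q,[1,99],axis=0).round(1).tolist())
m=((h<6)|(h>174))&(sa>170)&(abs(x-90)<60)&(abs(y)<60)&(z>25)&(z<90); Q=B[m]
r=least_squares(lambda p:np.linalg.norm(Q-p,axis=1)-32,Q.mean(0),loss='soft_l1'); print(len(Q),'ball bd',r.x.round(1))
cv2.imwrite('pics/'+sys.argv[1],cv2.resize(c['frame'][160:360,120:400,::-1],(700,500)))
E
python3 look.py s5.png
```

```text
t 14.67 board TCP [-83.2  -0.3 141.6] xyz [ 525.9 -226.6  141.6] yaw x 108.47 tilt [ 0.003 -0.002] F [ 1.2 -0.3  0.6] gap 85.4 grip 0.0
handles 298 [[-113.3, -16.9, 42.1], [-33.0, 10.3, 47.8]] [array([-73.2,  -3.3]), array([28.5, 86.5]), np.float64(89.3)]
tab 88 [-183.3  -16.1   68.1] [-169.1    9.1   77. ]
keeper 761 [[-194.1, -26.7, 21.0], [-130.3, 18.9, 75.8]]
429 ball bd [90.6  0.3 43.2]
```

View pics/s5.png

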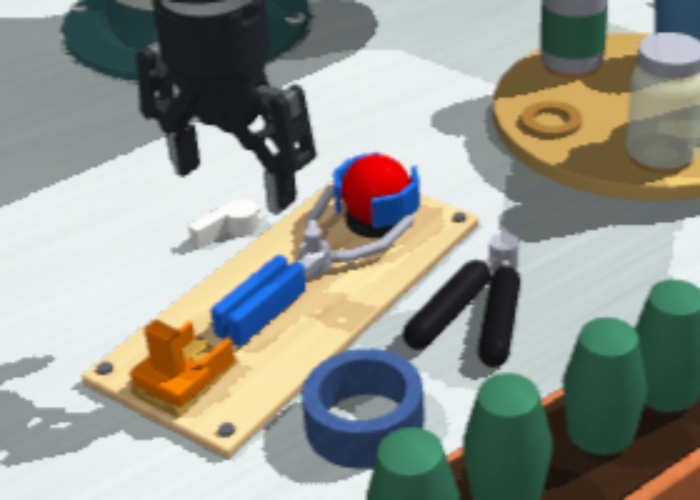

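Handles are snapped shut on the ball, with the handles at (258,300) and the ball at (377,190). The keeper is back at (180,365). Next I'll pinch the tab across and slide the keeper forward.

>>> {"op": "move_arm", "data": {
  "steps": [
    {"slide": [-0.03,0,0],"rot": [0,0,0],"gripper": 1},
    {"slide": [-0.03,0,0],"rot": [0,0,0],"gripper": 1},
    {"slide": [-0.031,0,0],"rot": [0,0,0],"gripper": 1},
    {"slide": [0,0,0.025],"rot": [0,0,0],"gripper": 1},
    {"slide": [0,0,0.025],"rot": [0,0,0],"gripper": 1}
  ],
  "grip_force": 70
}}

```text
time_s: 15.13
ee_pos: [554.9, -314.7, 87.9]
ee_rot: [[-0.315, 0.949, 0.002], [0.949, 0.315, -0.002], [-0.002, 0.001, -1.0]]
contact_force: [-0.2, 0.4, -1.7]
finger_gap: 85.2
grip_force: 0.0
```

>>> {"op": "move_arm", "data": {
  "steps": [
    {"slide": [0,0,0.02],"rot": [0,0,0],"gripper": 1},
    {"slide": [0,0,0.008],"rot": [0,0,0],"gripper": 1},
    {"slide": [0,0,0],"rot": [0,0,0],"gripper": 0.5},
    {"slide": [0,0,0],"rot": [0,0,0],"gripper": 0.5},
    {"slide": [0,0,0],"rot": [0,0,0],"gripper": 0.5}
  ]
}}

```text
time_s: 15.55
ee_pos: [554.6, -312.8, 61.6]
ee_rot: [[-0.317, 0.948, 0.001], [0.948, 0.317, -0.001], [-0.001, 0.001, -1.0]]
contact_force: [-0.3, 0.0, 0.2]
finger_gap: 52.1
grip_force: 0.0
```

```bash
python3 -c "
from h import *
where()"
```

```text
t 15.55 board TCP [-174.1   -0.4   61.6] xyz [ 554.6 -312.8   61.6] yaw x 108.48 tilt [ 0.001 -0.001] F [-0.3  0.   0.2] gap 52.1 grip 0.0
```

>>> {"op": "move_arm", "data": {
  "steps": [
    {"slide": [0,0,0],"rot": [0,0,0],"gripper": 0.4},
    {"slide": [0,0,0],"rot": [0,0,0],"gripper": 0.3},
    {"slide": [0,0,0],"rot": [0,0,0],"gripper": 0.2},
    {"slide": [0,0,0],"rot": [0,0,0],"gripper": 0},
    {"slide": [0,0,0],"rot": [0,0,0],"gripper": 0}
  ]
}}

```text
time_s: 15.97
ee_pos: [554.9, -312.7, 61.6]
ee_rot: [[-0.317, 0.948, 0.002], [0.948, 0.317, -0.001], [-0.002, 0.002, -1.0]]
contact_force: [3.2, 2.0, 6.8]
finger_gap: 24.5
grip_force: 68.5
```

>>> {"op": "move_arm", "data": {
  "steps": [
    {"slide": [0,0,0],"rot": [0,0,0],"gripper": 0},
    {"slide": [0.003,0,0],"rot": [0,0,0],"gripper": 0},
    {"slide": [0.003,0,0],"rot": [0,0,0],"gripper": 0},
    {"slide": [0.003,0,0],"rot": [0,0,0],"gripper": 0},
    {"slide": [0,0,0],"rot": [0,0,0],"gripper": 0}
  ]
}}

```text
time_s: 16.38
ee_pos: [552.2, -304.6, 61.6]
ee_rot: [[-0.317, 0.948, 0.003], [0.948, 0.317, -0.002], [-0.003, 0.002, -1.0]]
contact_force: [3.6, -2.2, 6.9]
finger_gap: 24.3
grip_force: 68.7
```

```bash
python3 -c "
from h import *
where()"
```

```text
t 16.38 board TCP [-165.4   -0.7   61.6] xyz [ 552.2 -304.6   61.6] yaw x 108.48 tilt [ 0.003 -0.002] F [ 3.6 -2.2  6.9] gap 24.3 grip 68.7
```

>>> {"op": "move_arm", "data": {
  "steps": [
    {"slide": [0.003,0,0],"rot": [0,0,0],"gripper": 0},
    {"slide": [0.003,0,0],"rot": [0,0,0],"gripper": 0},
    {"slide": [0.003,0,0],"rot": [0,0,0],"gripper": 0},
    {"slide": [0.003,0,0],"rot": [0,0,0],"gripper": 0},
    {"slide": [0.002,0,0],"rot": [0,0,0],"gripper": 0}
  ]
}}

```text
time_s: 16.8
ee_pos: [547.8, -291.7, 61.6]
ee_rot: [[-0.317, 0.948, 0.003], [0.948, 0.317, -0.002], [-0.003, 0.002, -1.0]]
contact_force: [3.6, -4.3, 7.5]
finger_gap: 24.4
grip_force: 68.9
```

>>> {"op": "move_arm", "data": {
  "steps": [
    {"slide": [0.001,0,0],"rot": [0,0,0],"gripper": 0},
    {"slide": [0.001,0,0],"rot": [0,0,0],"gripper": 0},
    {"slide": [0.001,0,0],"rot": [0,0,0],"gripper": 0},
    {"slide": [0.001,0,0],"rot": [0,0,0],"gripper": 0},
    {"slide": [0.001,0,0],"rot": [0,0,0],"gripper": 0}
  ]
}}

```text
time_s: 17.22
ee_pos: [546.3, -287.1, 61.6]
ee_rot: [[-0.317, 0.949, 0.003], [0.949, 0.317, -0.003], [-0.003, 0.002, -1.0]]
contact_force: [3.0, -3.5, 7.2]
finger_gap: 24.6
grip_force: 68.9
```

```bash
python3 -c "
from h import *
where()"
```

```text
t 17.22 board TCP [-147.    -0.6   61.6] xyz [ 546.3 -287.1   61.6] yaw x 108.47 tilt [ 0.003 -0.003] F [ 3.  -3.5  7.2] gap 24.6 grip 68.9
```

>>> {"op": "move_arm", "data": {
  "steps": [
    {"slide": [0.001,0,0],"rot": [0,0,0],"gripper": 0},
    {"slide": [0.001,0,0],"rot": [0,0,0],"gripper": 0},
    {"slide": [0.001,0,0],"rot": [0,0,0],"gripper": 0},
    {"slide": [0.001,0,0],"rot": [0,0,0],"gripper": 0},
    {"slide": [0.001,0,0],"rot": [0,0,0],"gripper": 0}
  ]
}}

```text
time_s: 17.63
ee_pos: [544.8, -282.6, 61.6]
ee_rot: [[-0.317, 0.949, 0.003], [0.949, 0.317, -0.003], [-0.004, 0.002, -1.0]]
contact_force: [2.8, -6.6, 6.9]
finger_gap: 24.7
grip_force: 68.8
```

>>> {"op": "move_arm", "data": {
  "steps": [
    {"slide": [0.001,0,0],"rot": [0,0,0],"gripper": 0},
    {"slide": [0.001,0,0],"rot": [0,0,0],"gripper": 0},
    {"slide": [0.001,0,0],"rot": [0,0,0],"gripper": 0},
    {"slide": [0,0,0],"rot": [0,0,0],"gripper": 0},
    {"slide": [0,0,0],"rot": [0,0,0],"gripper": 0}
  ]
}}

```text
time_s: 18.05
ee_pos: [543.8, -279.8, 61.7]
ee_rot: [[-0.317, 0.949, 0.003], [0.949, 0.317, -0.003], [-0.004, 0.002, -1.0]]
contact_force: [3.4, -5.9, 6.6]
finger_gap: 24.6
grip_force: 68.7
```

Tightening has started, so I'll continue gently to the stop.

>>> {"op": "move_arm", "data": {
  "steps": [
    {"slide": [0.001,0,0],"rot": [0,0,0],"gripper": 0},
    {"slide": [0.001,0,0],"rot": [0,0,0],"gripper": 0},
    {"slide": [0.001,0,0],"rot": [0,0,0],"gripper": 0},
    {"slide": [0,0,0],"rot": [0,0,0],"gripper": 0},
    {"slide": [0,0,0],"rot": [0,0,0],"gripper": 0}
  ]
}}

```text
time_s: 18.47
ee_pos: [542.9, -277.2, 61.7]
ee_rot: [[-0.317, 0.949, 0.003], [0.949, 0.317, -0.003], [-0.004, 0.002, -1.0]]
contact_force: [3.8, -7.9, 6.1]
finger_gap: 24.3
grip_force: 68.6
```

>>> {"op": "move_arm", "data": {
  "steps": [
    {"slide": [0.001,0,0],"rot": [0,0,0],"gripper": 0},
    {"slide": [0.001,0,0],"rot": [0,0,0],"gripper": 0},
    {"slide": [0,0,0],"rot": [0,0,0],"gripper": 0},
    {"slide": [0,0,0],"rot": [0,0,0],"gripper": 0},
    {"slide": [0,0,0],"rot": [0,0,0],"gripper": 0}
  ]
}}

```text
time_s: 18.88
ee_pos: [542.9, -277.0, 61.8]
ee_rot: [[-0.316, 0.949, 0.004], [0.949, 0.316, -0.007], [-0.007, 0.001, -1.0]]
contact_force: [6.2, -17.9, 0.8]
finger_gap: 24.3
grip_force: 69.1
```

The keeper has hit its stop, with no further motion and 18 N. Release and retreat.

>>> {"op": "move_arm", "data": {
  "steps": [
    {"slide": [0,0,0],"rot": [0,0,0],"gripper": 1},
    {"slide": [0,0,0],"rot": [0,0,0],"gripper": 1},
    {"slide": [0,0,0],"rot": [0,0,0],"gripper": 1},
    {"slide": [0,0,0],"rot": [0,0,0],"gripper": 1},
    {"slide": [0,0,-0.01],"rot": [0,0,0],"gripper": 1}
  ]
}}

```text
time_s: 19.3
ee_pos: [540.1, -272.9, 69.1]
ee_rot: [[-0.317, 0.948, -0.002], [0.948, 0.317, 0.002], [0.003, -0.002, -1.0]]
contact_force: [-0.7, 0.4, -0.8]
finger_gap: 82.9
grip_force: 0.0
```

>>> {"op": "move_arm", "data": {
  "steps": [
    {"slide": [0,0,-0.02],"rot": [0,0,0],"gripper": 1},
    {"slide": [0,0,-0.03],"rot": [0,0,0],"gripper": 1},
    {"slide": [0,0,-0.03],"rot": [0,0,0],"gripper": 1},
    {"slide": [0,0,-0.03],"rot": [0,0,0],"gripper": 1},
    {"slide": [0,0,0],"rot": [0,0,0],"gripper": 1}
  ]
}}

```text
time_s: 19.72
ee_pos: [542.6, -274.5, 186.6]
ee_rot: [[-0.317, 0.948, 0.006], [0.948, 0.317, -0.004], [-0.006, 0.005, -1.0]]
contact_force: [1.2, -1.0, -0.3]
finger_gap: 85.4
grip_force: 0.0
```

```bash
python3 look.py s6.png
```

```text
t 19.72 board TCP [-133.9   -1.1  186.6] xyz [ 542.6 -274.5  186.6] yaw x 108.49 tilt [ 0.006 -0.004] F [ 1.2 -1.  -0.3] gap 85.4 grip 0.0
handles 284 [[-113.2, -16.8, 42.1], [-32.1, 10.0, 47.8]] [array([-72.5,  -3.4]), array([28.5, 84.6]), np.float64(89.9)]
tab 85 [-146.2  -16.1   68.1] [-130.6    7.9   78.3]
keeper 664 [[-156.5, -27.5, 21.8], [-94.8, 18.9, 76.5]]
431 ball bd [90.7  0.4 43.1]
```

View pics/s6.png

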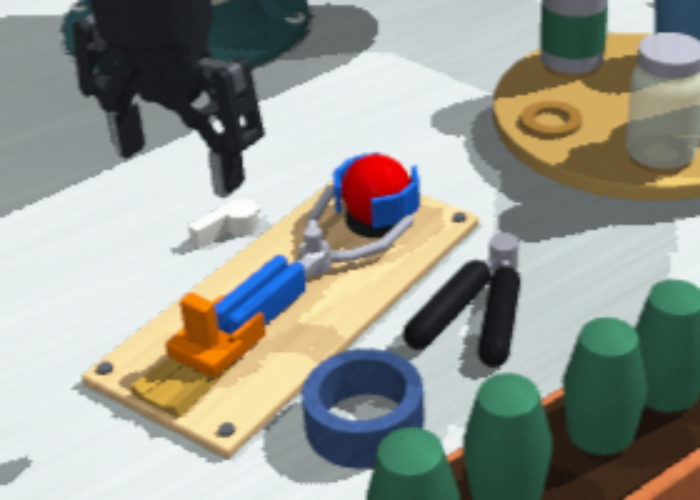

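The keeper, at (215,335), is forward over the handle ends. The ball is clamped at (377,190) and nothing else has moved.

```bash
python3 -c "
from workcell import *
print(close_job())"
```

```text
the job is handed in; nothing more can be done
None
```

The ball is clamped on the ring with the handles snapped shut, the keeper is wedged against its stop over the handle ends, and the job was handed in at about 20 s with the robot clear.

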